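Start the sample freezer from its bench controls

TASK

Start the sample freezer from its bench controls by pressing with the closed fingertips, picking nothing up: first push the raised, white-marked end of the rocker on the power box fully down, then press the blue key fully down, then the green key fully down, and leave all three switched that way. Press nothing out of turn, leave the red key alone, and do not lift or shift the power box or the jar, dish and tip box around it.

Things in the scene. Friction and masses are not known exactly. Their poses are not given: they have to be found in the camera images.
- power_box: loose white power box, 110 mm (x) by 70 mm (y) by 46 mm high, about 0.9 kg, standing on the bench with a black rocker on top, 60 mm long (box x) and 34 mm wide, pivoting on a line along the box's y, over its centre, 52 mm above the bench. Origin: centre of its underside; z up; +x points towards the raised, white-marked ON end of the rocker.
- rocker_on_end (a point): point on the upper face of the rocker's ON half, on its white bar, 20 mm from the pivot line. The 30 mm ON half, on the box's +x side, starts sloping up from the pivot by about 0.42 rad: this point about 65 mm above the bench, its outer edge about 70 mm. Fully pressed that half lies level, its face 58 mm above the bench (12 mm above the box), and the other half slopes up.
- rocker (a joint): rocker angle, rad: 0 off (ON half raised), 0.42 fully on (ON half level, at a hard stop). Starts between 0 and 0.06. It takes about 4 to 5 N at 20 mm from the pivot and stays where it is left.
- pad: fixed white key pad base, 96 mm (x) by 250 mm (y) by 18 mm high, on the bench, carrying three keys in a row along its y, 75 mm apart, 10 mm to the -x side of its centre line; the order of the colours varies. Origin: centre of its underside.
- key_blue_top (a point): centre of the flat top of the blue key: a round blue cap 34 mm across on a grey 50 mm square housing plugged into the pad. Unpressed its top is 42 mm above the bench, 16 mm above its housing; fully down 34 mm above the bench, 8 mm above its housing. The point moves with the key; its x and y axes are those of the pad.
- key_blue (a joint): travel of the blue key straight down, m: 0 unpressed, 0.008 fully down. It takes about 4 N all the way, then meets a hard stop, and stays where it is left (no spring back).
- key_green_top (a point): centre of the flat top of the green key: a round green cap 34 mm across on a grey 50 mm square housing plugged into the pad. Unpressed its top is 42 mm above the bench, 16 mm above its housing; fully down 34 mm above the bench, 8 mm above its housing. The point moves with the key; its x and y axes are those of the pad.
- key_green (a joint): travel of the green key straight down, m: 0 unpressed, 0.008 fully down. It takes about 4 N all the way, then meets a hard stop, and stays where it is left (no spring back).
- key_red_top (a point): centre of the flat top of the red key: a round red cap 34 mm across on a grey 50 mm square housing plugged into the pad. Unpressed its top is 42 mm above the bench, 16 mm above its housing; fully down 34 mm above the bench, 8 mm above its housing. The point moves with the key; its x and y axes are those of the pad.
- key_red (a joint): travel of the red key straight down, m: 0 unpressed, 0.008 fully down. It takes about 4 N all the way, then meets a hard stop, and stays where it is left (no spring back).
- jar: bystander: small sample jar with a yellow cap, 40 mm across, 58 mm high, loose, standing between the pad and the power box. Origin: centre of its underside.
- dish: bystander: round glass dish, 63 mm across, 16 mm high, loose, on the bench beyond the controls. Origin: centre of its underside.
- tip_box: bystander: blue pipette tip box, 77 by 112 mm, 43 mm high, loose, on the bench beyond the controls. Origin: centre of its underside.
Not all that is in view belongs to the job. What is shaped like the power_box but pink or yellow is not meant.

How it is judged:
By the outcome, as a careful person would: the job done as asked, in the order asked, and still so for the second after the job is handed in, with the robot touching nothing.
It also fails if it takes over 40 s, if anything falls off the work surface, if the arm or the gripper's body presses on something with over 40 N, if the wrist force passes 120 N, or if a joint passes its speed limit or range.

ROBOT

A 6-joint arm with a two-finger parallel gripper is mounted at the origin on the work surface. World frame = base frame: x ahead of the robot, y to its left, z up, the work surface at z = 0. Lengths are in m, angles in rad, forces in N, time in s.
With the tool pointing down it reaches from about 0.4 to 0.825 m from the base axis. Payload 7 kg.
Tool frame: the origin (TCP) lies at the very end of the fingers, on their centre line; the grasp point (between the pads) lies 19 mm behind it (arm.pinch_z is the distance from the TCP to the grasp point, in m); z points along the fingers, y is the line along which they close (so a half turn about z gives the same grasp; the last joint's range is limited). The gripper opens to 85 mm and grips with 20 to 120 N. Pads are 22 mm wide; open, the fingers measure 114 mm over their backs; the gripper's body (76 mm by 85 mm) begins 54 mm behind the grasp point. The pads swing forward as they close: fully open they stand 13 mm farther back than shut.
Start: joints at [1.441, 0.359, 0.012, 0, -1.224, -0.288], TCP at [0.274, 0.617, 0.231] pointing down, gripper open.
Joint ranges: [-3.07, 3.07], [-1.43, 2.12], [-1.02, 1.25], [-3.03, 1.67], [-3.05, -0], [-3.03, 3.03]. Speed limits (rad/s): [2.39, 2.39, 3.01, 3.14, 3.14, 3.14].

INTERFACE

Orientations are given as a 3x3 rotation matrix whose columns are the frame's x, y, z axes.
In Python, from rig import arm gives the robot as it stands.
- The arm moves only by the tool arm_command, never from a script. Its argument "plan" is text: rows parted by semicolons, each of 5 numbers parted by spaces: the shift along the tool's x, y, z in units of 40 mm (1.0 is 40 mm), then the turn about the tool's z in units of 10 degrees (1.0 is 10 degrees), then the closure, from -1 (fully open) to 1 (shut). In form: tx ty tz spin fingers; .... A call has 1 to 20 rows; each row shifts and turns the commanded pose from where the row before left it, along the tool's axes as they then stand; what a row does not reach is not made up. A row lasts 1/8 s, in which the tool goes at most 62.5 mm and 10.7 degrees, less where a joint would pass 70% of its speed; a pose out of reach is approached as far as the arm can. A call is refused whole if a number of a shift passes 1 or a number of a turn 1, either way. A call with a gripper value outside its range is refused whole. The fingers move at their own pace and stop on an object; "grip_force" is the grip in N (left out, the last holds). Time passes only in rows, so rows that do not move let the fingers close. It gives the time, the measured TCP pose, the force, the opening and the grip force at its end, in the units of the state.
- arm.observe(): the state, without advancing time (a new reading comes with each control period).
- arm.camera(name): name is "scene" or "side" or "wrist"; returns a dict with "color" (480x640x3 uint8, red, green, blue), "depth" (480x640 float32, m along the optical axis (not along the pixel's ray), 0 where there is no reading), "intrinsics" (3x3 intrinsics, pixels), "k1" (the pictures are not rectified: a ray, as slopes to the right and down, at radius r is drawn at 1 + k1 r^2 times it, then the intrinsics apply), "rvec" (rotation vector, rad) and "tvec" (3), from world to camera coordinates, as OpenCV has them; the wrist camera has in their place "hand_eye" (4x4, takes a point from camera to tool coordinates, whose origin is the TCP and whose axes are the flange's). Camera axes: x right, y down, z forward; pixel columns grow to the right and rows downward; lengths in m; the calibration is good to about 2 mm. A picture is of the moment at which its call begins: read the wrist's pose just before it.
- arm.sign_off(): hands the job in; it is judged then, once.
The state is a dict: "time_s": time; "joint_positions": joint angles; "joint_vel": joint speeds; "joint_efforts": joint torques, N m; "tool_pos": TCP position; "eef_rot": TCP orientation; "wrist_force": force on the tool from outside, world axes, zero at the start; "moment": the same for the moment, N m; "grip_width": finger opening in m; "grip_force": force on a finger pad.
Only numpy, scipy, OpenCV 4.12 (cv2) and the standard library are available. Lean on these libraries where they do the work, as an engineer would, in place of code of your own. Each camera call takes 0.05 s, during which the arm holds its last target. There are 200 camera calls.

## Working session

There is one attempt and no reset: what is moved stays moved. The work goes in short steps, Python scripts to look and compute and a tool call to move; the robot and the scene stay as the last step left them, time stands still between calls to the robot, and variables do not carry over. Pictures are saved under pics/ and viewed, at most 10 in all, crops included, and the job is handed in when it is done.

Besides the shell and the picture viewer there is one more tool, called after "Request:" as name(argument=value, ...) on one line, values as JSON. arm_command: Moves the arm, as the interface text tells. Its arguments: {"type":"object","properties":{"plan":{"type":"string"},"grip_force":{"type":"number"}},"required":["plan"]}

```bash
mkdir -p pics
cat > h.py <<'E'
import numpy as np, cv2
from rig import arm
def save(n):
    c=arm.camera(n); np.savez(f'{n}.npz',**{k:v for k,v in c.items()}); return c
def ext(c):
    if 'rvec' in c and c.get('rvec') is not None:
        R=cv2.Rodrigues(np.array(c['rvec'],float))[0]; t=np.array(c['tvec'],float).ravel()
        return R.T,-R.T@t
    H=np.array(c['hand_eye']); return c['R']@H[:3,:3], c['R']@H[:3,3]+c['p']
def rays(c,uv):
    uv=np.atleast_2d(uv).astype(float);K=np.array(c['intrinsics']);k=float(c['k1'])
    d=np.c_[(uv[:,0]-K[0,2])/K[0,0],(uv[:,1]-K[1,2])/K[1,1]]
    s=d.copy()
    for _ in range(20): s=d/(1+k*(s**2).sum(1,keepdims=True))
    return np.c_[s,np.ones(len(s))]
def plane(c,uv,z):
    R,o=ext(c);w=rays(c,uv)@R.T
    return o+w*((z-o[2])/w[:,2])[:,None]
def deproj(c,uv):
    R,o=ext(c);uv=np.atleast_2d(uv).astype(int)
    return o+(rays(c,uv)*np.array(c['depth'])[uv[:,1],uv[:,0]][:,None])@R.T
E
python3 - <<'E'
from h import *
s=arm.observe();print(s['time_s'],s['tool_pos'],s['eef_rot'],s['grip_width'])
for n in('scene','side'):
    c=save(n);cv2.imwrite(f'pics/{n}0.png',c['color'][:,:,::-1]);print(n,ext(c)[1],c['k1'])
E
```

```text
0.0 [0.27370326 0.61646382 0.23034093] [[ 9.13940468e-01 -4.05847907e-01 -5.44829117e-04]
 [-4.05848241e-01 -9.13939047e-01 -1.61979032e-03]
 [ 1.59447905e-04  1.70150986e-03 -9.99998540e-01]] 0.08537278973566861
scene [0.96396015 0.59459536 0.75707253] 0.005833204089147715
side [ 0.07907746 -0.44309247  0.87423946] -0.07751660092033483
```

View pics/scene0.png

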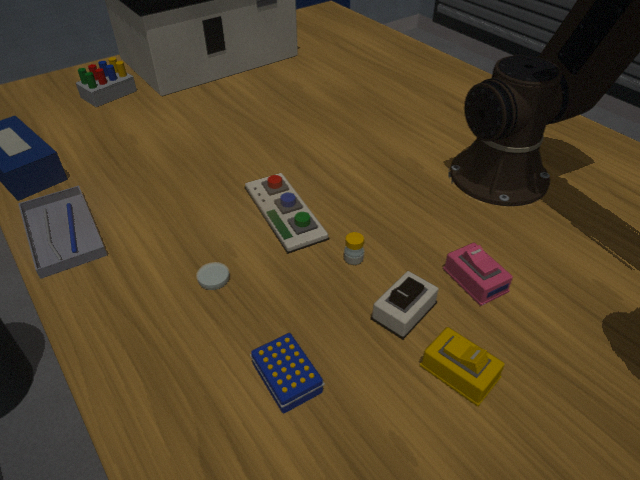

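View pics/side0.png

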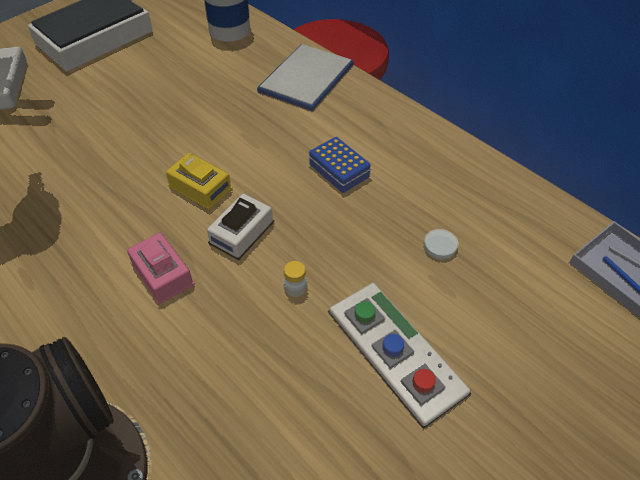

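The scene view shows the white box at about (405,303), with the jar at (354,249) and the keys red (275,182), blue (288,200) and green (302,219). The side view shows the box at (241,225), green (365,311), blue (393,345) and red (424,380).

Run:
```python
from h import *
L=lambda n:dict(np.load(n+'.npz'))
def blob(c,m,near):
    n,l,s,ce=cv2.connectedComponentsWithStats(m.astype(np.uint8)); 
    i=min((i for i in range(1,n) if s[i,4]>25),key=lambda i:np.hypot(*(ce[i]-near)));return ce[i],s[i,4],l==i
near={'scene':dict(red=(275,182),blue=(288,200),green=(302,219),jar=(355,240)),'side':dict(red=(424,380),blue=(393,345),green=(365,311),jar=(294,270))}
for n in near:
    c=L(n);hsv=cv2.cvtColor(c['color'],cv2.COLOR_RGB2HSV);h,s,v=[hsv[...,i].astype(int) for i in range(3)]
    ms=dict(red=((h<8)|(h>172))&(s>150)&(v>60),blue=(h>105)&(h<130)&(s>90)&(v>60),green=(h>50)&(h<75)&(s>120)&(v>60),jar=(h>18)&(h<30)&(s>190))
    for k,p in near[n].items():
        ce,a,m=blob(c,ms[k],p);z=.058 if k=='jar' else .040
        ys,xs=np.nonzero(m);P=deproj(c,np.c_[xs,ys]);top=P[P[:,2]>np.percentile(P[:,2],50)]
        print(n,k,ce.round(1),a,plane(c,ce,z).round(4)[0],'depth',np.median(top,0).round(4))
    # box: white region, depth height
    x0,y0=(350,255) if n=='scene' else (195,180)
    crop=c['color'][y0:y0+90,x0:x0+95]
    cv2.imwrite(f'pics/{n}box.png',cv2.resize(crop[:,:,::-1],None,fx=6,fy=6,interpolation=cv2.INTER_CUBIC))
    yy,xx=np.mgrid[y0:y0+90,x0:x0+95];uv=np.c_[xx.ravel(),yy.ravel()];P=deproj(c,uv)
    ss=s[uv[:,1],uv[:,0]];vv=v[uv[:,1],uv[:,0]]
    k=(P[:,2]>.041)&(P[:,2]<.08)&(ss<60)
    m=np.zeros((480,640),np.uint8);m[uv[k,1],uv[k,0]]=1
    ce,a,mm=blob(c,m,(405,303) if n=='scene' else (241,225));ys,xs=np.nonzero(mm)
    Q=deproj(c,np.c_[xs,ys]);print(n,'box',a,Q.mean(0).round(4),cv2.minAreaRect((Q[:,:2]*1000).astype(np.float32)))
    Qw=plane(c,np.c_[xs,ys],.046);print(cv2.minAreaRect((Qw[:,:2]*1000).astype(np.float32)))
```

```text
scene red [274.2 180.8] 142 [ 0.48   -0.2591  0.04  ] depth [ 0.4773 -0.2625  0.0425]
scene blue [287.5 197.1] 99 [ 0.4883 -0.1907  0.04  ] depth [ 0.4897 -0.1889  0.0428]
scene green [302.  216.8] 119 [ 0.5007 -0.1163  0.04  ] depth [ 0.499  -0.1131  0.0429]
scene jar [354.2 240.2] 276 [0.4701 0.0208 0.058 ] depth [0.4676 0.0152 0.0588]
scene box 1204 [0.4855 0.1867 0.0467] ((477.998291015625, 180.29248046875), (112.3989486694336, 68.69190979003906), 13.194973945617676)
((480.47711181640625, 181.9842987060547), (113.40886688232422, 69.8463363647461), 12.678744316101074)
side red [424.1 379.2] 354 [ 0.4744 -0.2664  0.04  ] depth [ 0.4753 -0.2654  0.0416]
side blue [393.  344.5] 378 [ 0.485  -0.1937  0.04  ] depth [ 0.4864 -0.194   0.0411]
side green [364.9 308.9] 205 [ 0.5014 -0.1176  0.04  ] depth [ 0.5014 -0.1189  0.0413]Traceback (most recent call last):
  File "<stdin>", line 11, in <module>
  File "<stdin>", line 5, in blob
ValueError: min() iterable argument is empty
```

View pics/scenebox.png

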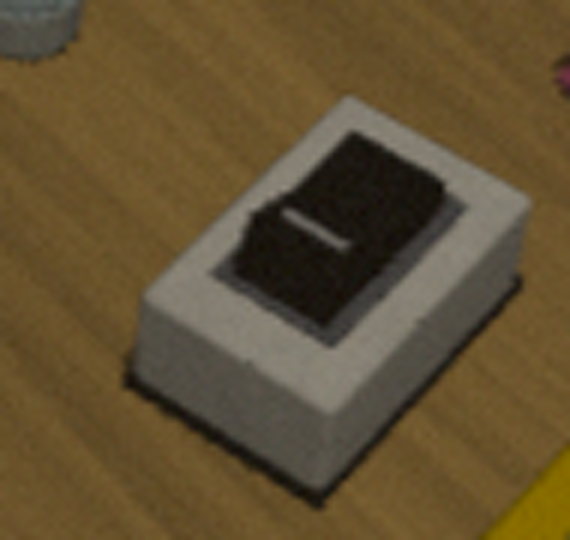

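The crop shows the white bar on the rocker at about (317,229), which is full-image (402.8,293.2). I'll check which end it lies on and refine with the side view.

Run:
```python
from h import *
L=lambda n:dict(np.load(n+'.npz'))
c=L('scene')
e=(np.array([[285,212],[350,245],[317,229]])+.5)/6+[350,255]-.5
B=plane(c,e,.065);print(B.round(4),'depth',deproj(c,np.rint(e)).round(4))
a=np.radians(12.7);u=np.array([np.cos(a),np.sin(a)]);ctr=np.array([.4805,.182])
print('along/lat',(B[2,:2]-ctr)@u,(B[2,:2]-ctr)@[-u[1],u[0]])
c=L('side');hsv=cv2.cvtColor(c['color'],cv2.COLOR_RGB2HSV)
x0,y0=195,180
cv2.imwrite('pics/sidebox.png',cv2.resize(c['color'][y0:y0+90,x0:x0+115][:,:,::-1],None,fx=6,fy=6,interpolation=cv2.INTER_CUBIC))
yy,xx=np.mgrid[y0:y0+90,x0:x0+90];uv=np.c_[xx.ravel(),yy.ravel()];P=deproj(c,uv)
k=(P[:,2]>.041)&(P[:,2]<.085)&(hsv[uv[:,1],uv[:,0],1]<60)
k&=np.hypot(*(P[:,:2]-ctr).T)<.08
Q=P[k];print(k.sum(),cv2.minAreaRect((Q[:,:2]*1000).astype(np.float32)),np.median(Q[:,2]))
print('jar top',[ (P2.round(4)) for P2 in deproj(c,[[294,268]])],plane(c,[[294.5,268]],.058))
```

```text
[[0.4947 0.1719 0.065 ]
 [0.4881 0.1927 0.065 ]
 [0.4916 0.1824 0.065 ]] depth [[0.4961 0.1731 0.0667]
 [0.4873 0.192  0.065 ]
 [0.4939 0.1835 0.0668]]
along/lat 0.010945969090195557 -0.0020404756733381642
1082 ((475.9605712890625, 175.27108764648438), (111.75808715820312, 70.12144470214844), 12.651070594787598) 0.04406910688324417
jar top [array([0.4655, 0.0145, 0.0575])] [[0.4658472  0.01365338 0.058     ]]
```

View pics/sidebox.png

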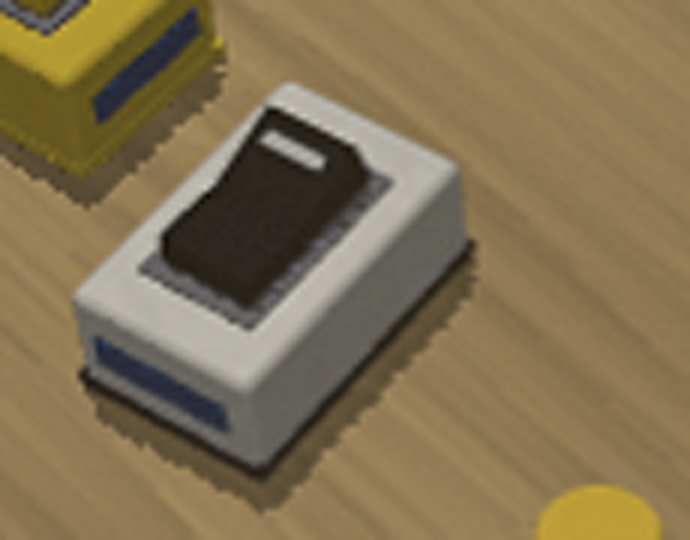

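The side crop shows the bar at about (292,150), full-image (243.6,204.9), and the raised end is the far (+x) one. I'll triangulate it and plan the first move.

```bash
cat >> h.py <<'E'
def tri(obs):
    A=np.zeros((3,3));b=np.zeros(3);l=[]
    for c,uv in obs:
        R,o=ext(c);w=(rays(c,uv)@R.T)[0];w/=np.linalg.norm(w);M=np.eye(3)-np.outer(w,w);A+=M;b+=M@o;l.append((o,w))
    X=np.linalg.solve(A,b);return X,[np.linalg.norm(np.cross(X-o,w)) for o,w in l]
def togo(target,yaw=None):
    s=arm.observe();R=np.array(s['eef_rot']);d=R.T@(np.array(target)-s['tool_pos'])
    cy=np.degrees(np.arctan2(R[1,0],R[0,0]))
    print('units',(d/.04).round(3),'yaw',cy.round(2),'spin',None if yaw is None else round((cy-yaw)/10,3),'pos',np.round(s['tool_pos'],4),'F',np.round(s['wrist_force'],1),'t',s['time_s'],'w',round(s['grip_width'],4))
E
python3 - <<'E'
from h import *
L=lambda n:dict(np.load(n+'.npz'))
a,b=L('scene'),L('side')
e=(np.array([292,150])+.5)/6+[195,180]-.5
print(e,plane(b,e,.065),tri([(a,[402.8,293.2]),(b,e)]))
for n,p,q in(('blue',[287.5,197.1],[393,344.5]),('green',[302,216.8],[364.9,308.9])): print(n,tri([(a,p),(b,q)]))
togo([.493,.181,.2],12.7)
E
```

```text
[243.25       204.58333333] [[0.4919425  0.18020154 0.065     ]] (array([0.4918377 , 0.18211085, 0.0636469 ]), [np.float64(0.0011606313370214688), np.float64(0.0011606313370215156)])
blue (array([ 0.48658457, -0.19311854,  0.03748233]), [np.float64(0.0003348155928814776), np.float64(0.0003348155928814991)])
green (array([ 0.50097437, -0.11704619,  0.03966259]), [np.float64(0.0006419818123796112), np.float64(0.0006419818123795394)])
units [9.429 7.726 0.774] yaw -23.94 spin -3.664 pos [0.2737 0.6166 0.2305] F [0.4 0.3 0.4] t 0.1 w 0.0856
```

Request:
arm_command(plan="0.94 0.77 0.08 0 1;0.94 0.77 0.08 0 1;0.94 0.77 0.08 0 1;0.94 0.77 0.08 0 1;0.94 0.77 0.08 0 1;0.94 0.77 0.08 0 1;0.94 0.77 0.08 0 1;0.94 0.77 0.08 0 1;0.94 0.77 0.08 0 1;0.94 0.77 0.08 0 1;0 0 0 -0.92 1;0 0 0 -0.92 1;0 0 0 -0.92 1;0 0 0 -0.9 1;0 0 0 0 1", grip_force=30)

```text
time_s: 1.98
tool_pos: [0.4924, 0.1827, 0.199]
eef_rot: [[0.976, 0.218, -0.0], [0.218, -0.976, -0.0], [-0.001, 0.0, -1.0]]
wrist_force: [-0.3, -0.5, -0.8]
grip_width: 0.0001
grip_force: 0.0
```

Run:
```python
from h import *
togo([.493,.181,.08],12.7)
s=arm.observe();c=save('wrist');c['R']=np.array(s['eef_rot']);c['p']=np.array(s['tool_pos']);np.savez('wrist.npz',**c)
cv2.imwrite('pics/w1.png',c['color'][:,:,::-1])
```

```text
units [0.007 0.045 2.976] yaw 12.59 spin -0.011 pos [0.4924 0.1827 0.199 ] F [-0.3 -0.5 -0.8] t 1.975 w 0.0001
```

View pics/w1.png

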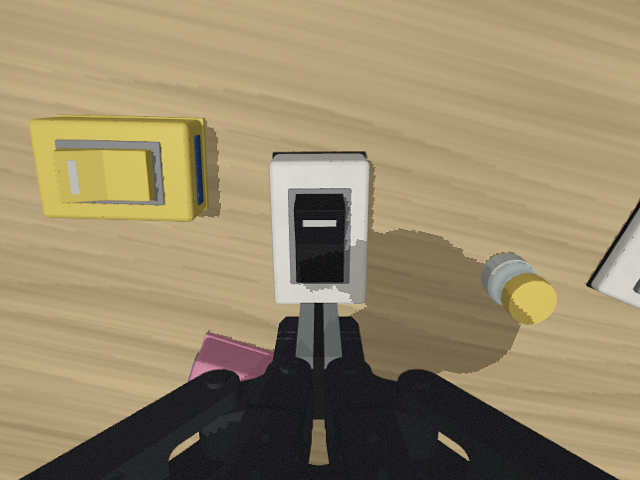

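The wrist view shows the bar at (320,223) and the box top spanning x 271–368, y 160–302, well aligned with the tool. I'll convert these.

Run:
```python
from h import *
c=dict(np.load('wrist.npz'))
B=plane(c,[[319.5,223.5]],.064)[0];print('bar',B,deproj(c,[[320,223]]))
C=plane(c,[[271,160],[368,160],[366,302],[273,302]],.046);print(C.round(4),C.mean(0))
q=C.mean(0);u=np.array([.976,.218]);print('along',(B-q)[:2]@u, (B-q)[:2]@[-.218,.976])
togo([B[0],B[1],.08],12.7)
```

```text
bar [0.49117759 0.18242832 0.064     ] [[0.49200999 0.18227688 0.06547176]]
[[0.5228 0.2232 0.046 ]
 [0.5371 0.1588 0.046 ]
 [0.4331 0.1333 0.046 ]
 [0.4178 0.2022 0.046 ]] [0.47772962 0.17938425 0.046     ]
along 0.013788830556734867 3.9345683308661915e-05
units [-0.03   0.     2.976] yaw 12.46 spin -0.024 pos [0.4924 0.1827 0.1991] F [-0.5 -0.2 -0.4] t 2.025 w -0.0003
```

Request:
arm_command(plan="0.12 0 0.8 0 1;0 0 0.8 0 1;0 0 0.8 0 1;0 0 0.6 0 1;0 0 0.1 0 1;0 0 0.08 0 1;0 0 0.08 0 1;0 0 0.08 0 1;0 0 0.08 0 1;0 0 0 0 1")

```text
time_s: 3.28
tool_pos: [0.4992, 0.1849, 0.0638]
eef_rot: [[0.976, 0.22, 0.004], [0.22, -0.976, 0.002], [0.004, -0.001, -1.0]]
wrist_force: [2.9, 0.7, 4.5]
grip_width: -0.0001
grip_force: 2.3
```

Request:
arm_command(plan="0 0 0.08 0 1;0 0 0.08 0 1;0 0 0.06 0 1;0 0 0.05 0 1;0 0 0 0 1")

```text
time_s: 3.9
tool_pos: [0.4997, 0.1853, 0.0571]
eef_rot: [[0.975, 0.222, 0.006], [0.222, -0.975, 0.003], [0.006, -0.001, -1.0]]
wrist_force: [-10.1, -3.0, 47.5]
grip_width: -0.0001
grip_force: 23.6
```

Request:
arm_command(plan="0 0 -0.3 0 1;0 0 -0.8 0 1;0 0 -0.8 0 1;0 0 -0.8 0 1;0 0 -0.8 0 1;0 0 0 0 1")

```text
time_s: 4.65
tool_pos: [0.498, 0.1846, 0.1941]
eef_rot: [[0.976, 0.219, 0.003], [0.219, -0.976, 0.003], [0.004, -0.002, -1.0]]
wrist_force: [0.6, -0.4, -0.1]
grip_width: -0.0002
grip_force: 0.0
```

Run:
```python
from h import *
s=arm.observe();c=save('wrist');c['R']=np.array(s['eef_rot']);c['p']=np.array(s['tool_pos']);np.savez('wrist.npz',**c)
im=c['color'][110:330,200:440,::-1]
d=save('side');im2=d['color'][180:270,195:293,::-1]
cv2.imwrite('pics/w2.png',np.hstack([cv2.resize(im,(480,440)),cv2.resize(im2,(300,440))[:, :300]]))
P=plane(c,[[271,160]],.046)
for k in range(-22,26,4): 
    q=np.r_[np.array([.4777,.1794])+k*1.2e-3*np.array([.976,.218]),.055]
    R,o=ext(d);v=(q-o)@R;K=d['intrinsics'];xy=v[:2]/v[2];xy*=1+d['k1']*(xy@xy);uv=xy*[K[0][0],K[1][1]]+[K[0][2],K[1][2]]
    print(k*1.2,deproj(d,np.rint(uv))[0].round(4))
togo([.4866,-.1931,.15],-10)
```

```text
-26.4 [0.4493 0.1693 0.0598]
-21.599999999999998 [0.4533 0.168  0.0632]
-16.8 [0.4544 0.1653 0.07  ]
-12.0 [0.4621 0.1706 0.0622]
-7.199999999999999 [0.4689 0.1737 0.0597]
-2.4 [0.4729 0.1755 0.0606]
2.4 [0.4798 0.1792 0.0549]
7.199999999999999 [0.483  0.1798 0.0574]
12.0 [0.4888 0.1811 0.0574]
16.8 [0.4943 0.1825 0.0548]
21.599999999999998 [0.4992 0.1855 0.0541]
26.4 [0.5024 0.1834 0.0561]
units [-2.306  9.138  1.032] yaw 12.64 spin 2.264 pos [0.4966 0.1837 0.1914] F [0.6 0.1 0.2] t 4.75 w -0.0
```

View pics/w2.png

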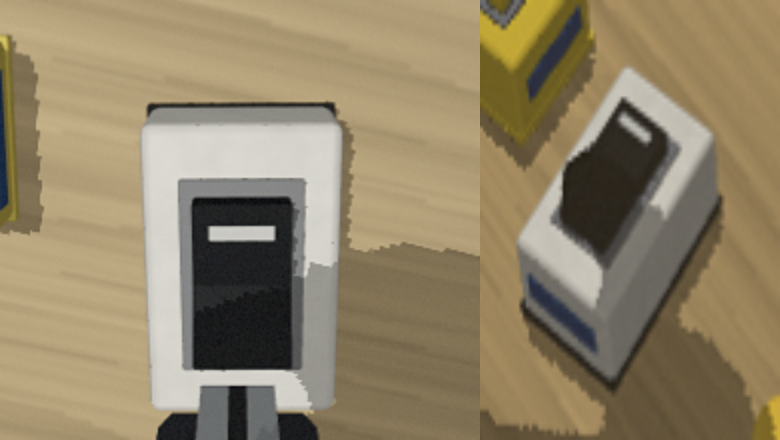

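The rocker's ON half (with the white bar) now lies level at about 57 mm and the other half is raised, with the box unmoved. Next is blue.

Request:
arm_command(plan="-0.23 0.91 0.05 0 1;-0.23 0.91 0.05 0 1;-0.23 0.91 0.05 0 1;-0.23 0.91 0.05 0 1;-0.23 0.91 0.05 0 1;-0.23 0.91 0.05 0 1;-0.23 0.91 0.05 0 1;-0.23 0.91 0.05 0 1;-0.23 0.91 0.05 0 1;-0.23 0.91 0.05 0 1;0 0 0 0 1;0 0 0 0 1")

```text
time_s: 6.25
tool_pos: [0.4865, -0.1913, 0.1706]
eef_rot: [[0.976, 0.218, -0.002], [0.218, -0.976, 0.0], [-0.002, -0.001, -1.0]]
wrist_force: [1.3, -0.7, 1.4]
grip_width: -0.0
grip_force: 0.0
```

Run:
```python
from h import *
s=arm.observe();c=save('wrist');c['R']=np.array(s['eef_rot']);c['p']=np.array(s['tool_pos']);np.savez('wrist.npz',**c)
cv2.imwrite('pics/w3.png',c['color'][:,:,::-1])
hsv=cv2.cvtColor(c['color'],cv2.COLOR_RGB2HSV);h,S,v=[hsv[...,i].astype(int) for i in range(3)]
for n,m in dict(red=((h<8)|(h>172))&(S>120)&(v>60),blue=(h>105)&(h<130)&(S>90)&(v>60),green=(h>50)&(h<75)&(S>90)&(v>60)).items():
    k,l,st,ce=cv2.connectedComponentsWithStats(m.astype(np.uint8))
    for i in range(1,k):
        if st[i,4]>300:
            ys,xs=np.nonzero(l==i);P=deproj(c,np.c_[xs,ys]);P=P[P[:,2]>.039]
            print(n,st[i],ce[i].round(1),len(P),P.mean(0).round(4) if len(P) else '',np.ptp(P,0).round(3) if len(P) else '')
togo([.4866,-.1931,.05])
```

```text
red [ 393  232   52   53 2102] [418.8 258.2] 1767 [ 0.476  -0.2633  0.0424] [0.106 0.107 0.274]
blue [ 293  192   51   54 2150] [318.4 219. ] 1959 [ 0.4886 -0.1901  0.0426] [0.094 0.034 0.274]
green [ 184  151   56   54 2320] [211.7 177.3] 2122 [ 0.501  -0.117   0.0424] [0.081 0.073 0.274]
units [-0.012  0.053  3.024] yaw 12.66 spin None pos [ 0.4868 -0.191   0.1709] F [-0.5  0.   0.5] t 6.3 w -0.0003
```

View pics/w3.png

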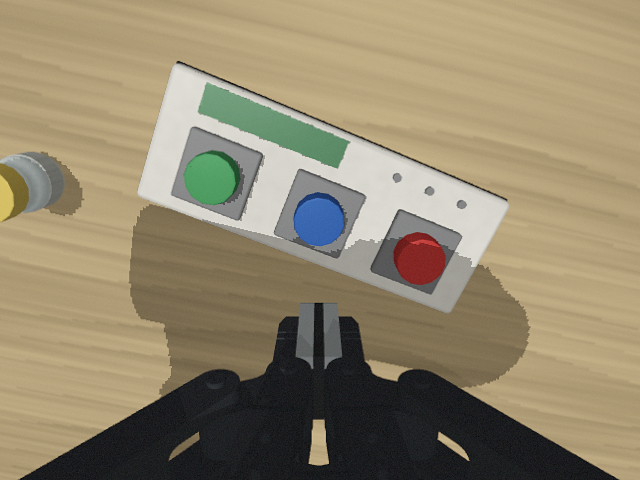

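The wrist view shows blue at (318,219), green at (212,177) and red at (419,258), all unpressed at 42 mm. Blue is at (0.4885,-0.190), almost under the tool.

Request:
arm_command(plan="0.05 0 0.8 0 1;0 0 0.8 0 1;0 0 0.8 0 1;0 0 0.6 0 1;0 0 0.1 0 1;0 0 0.08 0 1;0 0 0.08 0 1;0 0 0.08 0 1;0 0 0.08 0 1;0 0 0.06 0 1;0 0 0 0 1")

```text
time_s: 7.68
tool_pos: [0.4901, -0.1909, 0.0337]
eef_rot: [[0.976, 0.22, 0.002], [0.22, -0.976, -0.0], [0.002, 0.001, -1.0]]
wrist_force: [-2.8, 4.6, 14.9]
grip_width: -0.0002
grip_force: 7.6
```

Request:
arm_command(plan="0 0 0.06 0 1;0 0 0 0 1")

```text
time_s: 7.92
tool_pos: [0.4902, -0.191, 0.0333]
eef_rot: [[0.975, 0.221, 0.002], [0.221, -0.975, -0.001], [0.002, 0.001, -1.0]]
wrist_force: [-10.5, 8.4, 36.9]
grip_width: -0.0002
grip_force: 18.9
```

Request:
arm_command(plan="0 0 -0.3 0 1;0 0 -0.8 0 1;0 0 -0.8 0 1;0 0 0 0 1;0 0 0 0 1")

```text
time_s: 8.55
tool_pos: [0.4886, -0.191, 0.1056]
eef_rot: [[0.976, 0.219, -0.001], [0.219, -0.976, 0.0], [-0.001, -0.0, -1.0]]
wrist_force: [-0.2, -0.1, 0.1]
grip_width: -0.0004
grip_force: 0.0
```

```bash
python3 -c "
from h import *
togo([.501,-.117,.05])"
```

```text
units [ 0.707 -1.738  1.389] yaw 12.63 spin None pos [ 0.4886 -0.191   0.1056] F [-0.2 -0.1  0.1] t 8.55 w -0.0004
```

Request:
arm_command(plan="0.23 -0.58 0 0 1;0.24 -0.58 0 0 1;0.24 -0.58 0 0 1;0 0 0 0 1;0 0 0.7 0 1;0 0 0.65 0 1;0 0 0.12 0 1;0 0 0.08 0 1;0 0 0.08 0 1;0 0 0.08 0 1;0 0 0.08 0 1;0 0 0.08 0 1;0 0 0 0 1")

```text
time_s: 10.18
tool_pos: [0.5023, -0.117, 0.0335]
eef_rot: [[0.975, 0.22, 0.001], [0.22, -0.975, -0.001], [0.001, 0.001, -1.0]]
wrist_force: [-8.1, -0.3, 27.1]
grip_width: -0.0
grip_force: 13.6
```

Request:
arm_command(plan="0 0 0.03 0 1;0 0 0 0 1;0 0 -0.3 0 1;0 0 -0.8 0 1;0 0 -0.8 0 1;0 0 -0.8 0 1;-0.8 0 -0.6 0 1;-0.8 0 0 0 1;0 0 0 0 1;0 0 0 0 1")

```text
time_s: 11.42
tool_pos: [0.4397, -0.1308, 0.1622]
eef_rot: [[0.976, 0.219, 0.001], [0.219, -0.976, 0.0], [0.001, 0.0, -1.0]]
wrist_force: [0.0, -0.2, 0.5]
grip_width: -0.0003
grip_force: 0.0
```

Run:
```python
from h import *
s=arm.observe();print(s['tool_pos'])
c=save('wrist');c['R']=np.array(s['eef_rot']);c['p']=np.array(s['tool_pos'])
d=save('side')
for n,x in(('wrist',c),('side',d)):
    for k,p in dict(red=(.476,-.2635,.042),blue=(.4885,-.1903,.034),green=(.501,-.117,.034)).items():
        R,o=ext(x);v=(np.array(p)-o)@R;xy=v[:2]/v[2];xy*=1+x['k1']*(xy@xy);K=x['intrinsics'];u,w=np.rint(xy*[K[0][0],K[1][1]]+[K[0][2],K[1][2]]).astype(int)
        g=[(u+i,w+j) for i in range(-5,6) for j in range(-5,6) if 0<=u+i<640 and 0<=w+j<480]
        if g: print(n,k,np.median(deproj(x,g)[:,2]).round(4))
cv2.imwrite('pics/s9.png',d['color'][:,:,::-1])
```

```text
[ 0.43966222 -0.13075844  0.16223885]
wrist red 0.0416
wrist blue 0.0338
wrist green 0.0336
side red 0.0407
side blue 0.0324
side green 0.0322
```

View pics/s9.png

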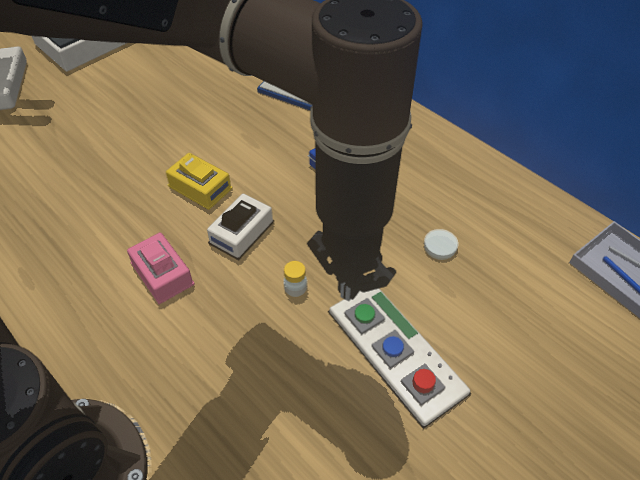

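The final side view shows blue (393,346) and green (365,313) fully down at 34 mm. Red (424,380) is still up at 42 mm, the box (241,225) and jar (294,280) have not moved, and the robot is clear.

```bash
python3 -c "
from rig import arm
print(arm.sign_off())"
```

```text
the job is handed in; nothing more can be done
None
```

The rocker was pushed fully on, then the blue and green keys fully down in that order. Red stayed unpressed, the box and jar showed no movement, and the job was handed in at about 11.5 s.

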